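Fit the moulded seal into a split test cell and hold the cell pressed shut

ROBOT

A 6-joint arm with a two-finger parallel gripper is mounted at the origin on the work surface. World frame = base frame: x ahead of the robot, y to its left, z up, the work surface at z = 0. Lengths are in m, angles in rad, forces in N, time in s.
With the tool pointing down it reaches from about 0.35 to 0.975 m from the base axis. Payload 4.9 kg.
Tool frame: the origin (TCP) lies at the very end of the fingers, on their centre line; the grasp point (between the pads) lies ctrl.grip_point_offset behind it (ctrl.grip_point_offset is the distance from the TCP to the grasp point, in m); z points along the fingers, y is the direction in which the jaws open and shut (so a half turn about z gives the same grasp; the last joint's range is limited). The gripper opens to 85 mm and grips with 20 to 120 N. Pads are 22 mm wide; open, the fingers measure 114 mm over their backs; the gripper's body (76 mm by 85 mm) begins 54 mm behind the grasp point. The pads swing forward as they close: fully open they stand 13 mm farther back than shut.
Start: joints at [-1.248, 0.053, 1.613, -0, 1.476, -0.119], TCP at [0.267, -0.565, 0.231] pointing down, gripper open.
Joint ranges: [-3.01, 3.01], [-1.01, 2.22], [0.06, 2.58], [-1.02, 4.17], [0.09, 2.62], [-3.14, 3.14]. Speed limits (rad/s): [2.57, 2.57, 3.14, 3.14, 3.14, 3.14].

INTERFACE

Orientations are given as a rotation vector (axis times angle).
In Python, from station import ctrl gives the robot as it stands. The module is installed in compiled form; this text tells all that it offers.
- The arm moves only by the shell command python3 -m creep 'ROWS' [FORCE]. ROWS is JSON, a list of rows, each a list of 5 numbers: the closure in counts, from 0 (fully open) to 255 (shut), then the shift along the tool's x, y, z in mm, then the turn about the tool's z in rad. A call has 1 to 12 rows; each row is the pose to reach, as a shift and turn from the pose commanded when the call began, along the tool's axes at that moment; what a row does not reach only later rows make up. A row lasts 1/12 s, in which the tool goes at most 41.7 mm and 7.16 degrees, less where a joint would pass 70% of its speed; a pose out of reach is approached as far as the arm can. A call with a gripper value outside its range is refused whole. The fingers move at their own pace and stop on an object; FORCE is the grip in N (left out, the last holds). Time passes only in rows, so rows that repeat a pose let the fingers close. It gives the time, the measured TCP pose, the force and the opening at its end, in the units of the state.
- ctrl.get_obs(): the state, without advancing time (a new reading comes with each control period).
- ctrl.get_image(name): name is "scene" or "top"; returns the picture (420x560x3 uint8, red, green, blue); there is no depth.
- ctrl.calibration(name): a dict with "fx", "fy", "cx", "cy" (pixels), "R" (3x3) and "t" (3): a world point X has camera coordinates R X + t. Camera axes: x right, y down, z forward; pixel columns grow to the right and rows downward; lengths in m; the calibration is good to about 2 mm. A picture is of the moment at which its call begins. calibration takes no time and is no camera call.
- ctrl.finish_job(): hands the job in, once; it reports no verdict.
Trained networks look in the newest picture that a camera, given by its name, has taken for a name from the list of things; names that differ only in an ending like _2 or _b are one class to them, and where a whole thing is asked for, a point or a joint stands for the part that bears it (a point fixed in the world has none). Each returns a list of dicts, best first, with "conf" (0 to 1); they miss things now and then, are a little off and sometimes report something else, mostly with a low value. They report only what shows in the picture. A call takes as long as a camera call. They do not tell look-alikes from the thing itself.
- ctrl.boxes_of(camera, label): "rect" ([left, top, width, height] in pixels, round what is visible of it).
- ctrl.outline_of(camera, label): "mask" (420x560 bool, what is visible of it) and "rect" ([left, top, width, height] in pixels, round what is visible of it).
The state is a dict: "t": time; "q": joint angles; "dq": joint speeds; "effort": joint torques, N m; "tool_pos": TCP position; "tool_rot": TCP orientation; "contact_force": force on the tool from outside, world axes, zero at the start; "wrist_torque": the same for the moment, N m; "opening": finger opening in m.
Only numpy, scipy, OpenCV 4.12 (cv2) and the standard library are available. Lean on these libraries where they do the work, as an engineer would, in place of code of your own. Each camera call takes 0.05 s, during which the arm holds its last target. There are 200 camera calls.

TASK

Lift the white seal ring out of the open forming die and set it flat in the round well of the lower half of the test cell, letting go of it there. Then fit the upper half of the cell over the two dowels and press it down against the spring until the faces of the two halves meet. Finish while still holding the cell pressed shut (do not let go), and leave the other things on the bench where they are.

Things in the scene. Friction and masses are not known exactly. Their poses are not given: they have to be found in the camera images.
- die: Forming die, fixed to the bench: square dark steel block 90 x 90 mm, 20 mm high, with a low foot flange (124 mm along its x, 50 mm wide, 8 mm high), and in the middle of its top an open round cavity 46 mm in diameter and 6 mm deep. Origin: centre of its underside, on the bench; z up.
- seal_ring: White moulded plastic ring, 44 mm outer diameter, 24 mm bore, 14 mm thick, about 35 g. It starts lying flat in the die's cavity and stands 8 mm out of it, so it can be pinched across its outer diameter from above. Origin: centre of its underside; z is its axis.
- cell_base: Lower half of the test cell, fixed: aluminium block 120 mm (its x) x 64 mm (y), top face 40 mm above the bench, dark foot flange 100 mm along y and 8 mm high. Two steel dowels 8 mm thick stand on the top face 46 mm either side of centre along x, rising 22 mm above it, the last 6 mm tapering to 3 mm. Origin: centre of its underside, on the bench; z up.
- well (a point): Middle of the round well in the top of the cell base, at the level of the top face (40 mm above the bench). The well is 49 mm in diameter with a chamfered rim; its floor is the spring plate, 6 mm down.
- spring_plate (a joint): Dark round plate, the floor of the well, on a spring. 0 = fully up (top 6 mm below the cell base's top face: a seal ring lying on it stands 8 mm above that face); grows as it is pushed down, in m, stop at 0.005. The spring pushes up with 7 N at 0 and 1 N more per mm. Cell shut on the ring: about 0.004, 11 N. The upper half's weight alone does not push it down.
- cell_cover: Upper half of the test cell, loose, 0.3 to 0.46 kg: aluminium block 120 mm (its x) x 64 mm (y) x 22 mm thick; two 10 mm through holes 46 mm either side of centre along x; recess below, 50 mm wide, 4 mm deep, over the ring. Starts right way up on the cork mat; fits either way round. Origin: centre of underside; shut, it is 40 mm above the base's origin, 44 mm when resting on the unpressed ring.
- cover_grip (a point): Centre of the top of the square grip block standing on the middle of the upper half: 30 mm along x, 26 mm along y, 32 mm high. This point is 54 mm above the underside of the upper half.
- mat: Cork mat fixed to the bench, 150 x 95 mm, 8 mm thick, under the upper half. Origin: centre of its underside.
- stopper: Bystander: small cork stopper, 26 mm across and 26 mm high, standing. Origin: centre of its foot.
- marker: Bystander: black pen, 16 mm thick, 106 mm long at most, lying. Origin: underside, at mid length.
- brown_bottle: Bystander: brown glass bottle with a red cap, 60 mm wide, about 120 mm tall. Origin: centre of its foot.
- tube_block: Bystander: wooden block with six holes, 60 x 100 x 50 mm. Origin: centre of its underside.
- beaker: Bystander: glass beaker 64 mm wide, 80 mm tall. Origin: centre of its foot.
- spatula: Bystander: spatula, 190 mm long, lying. Origin: near mid length, underside.
- dish: Bystander: small white porcelain dish, 90 mm wide, 22 mm high. Origin: centre of its foot.
Things that resemble listed ones, but are neither listed nor needed, are in the scene too. Of the things shaped like the die, the steel one is meant.

How it is judged:
By the outcome, as a careful person would: the job done as asked, in the order asked, and still so for the second after the job is handed in, while the arm keeps its last pose, push and grip.
It also fails if it takes over 54 s, if anything falls off the work surface, if the arm or the gripper's body presses on something with over 40 N, if the wrist force passes 120 N, or if a joint passes its speed limit or range.

## Working session

There is one attempt and no reset: what is moved stays moved. The work goes in short steps, Python scripts to look and compute and a shell command to move; the robot and the scene stay as the last step left them, time stands still between calls to the robot, and variables do not carry over. Pictures are saved under pics/ and viewed, about 8 in all and at most 12, crops included, and the job is handed in when it is done.

```bash
mkdir -p pics
python3 - <<'E'
from station import ctrl
import cv2,numpy as np
for n in("scene","top"):
    im=ctrl.get_image(n); cv2.imwrite(f"pics/{n}0.png",im[:,:,::-1])
    c=ctrl.calibration(n); print(n,{k:np.round(v,4).tolist() for k,v in c.items()})
print(ctrl.get_obs(),ctrl.grip_point_offset)
for n in("top","scene"):
  for l in("die","seal_ring","cell_base","cell_cover"):
    print(n,l,[(np.round(d["rect"],1).tolist(),round(d["conf"],2)) for d in ctrl.boxes_of(n,l)])
E
```

```text
scene {'fx': 435.678, 'fy': 435.678, 'cx': 284.1495, 'cy': 208.0388, 'R': [[0.721, 0.6929, 0.009], [0.4686, -0.478, -0.7429], [-0.5104, 0.5398, -0.6694]], 't': [-0.4213, -0.2191, 1.5719]}
top {'fx': 403.3073, 'fy': 403.3073, 'cx': 286.0578, 'cy': 212.8877, 'R': [[-0.025, -0.9996, 0.0086], [-0.9935, 0.0239, -0.1111], [0.1109, -0.0114, -0.9938]], 't': [-0.0105, 0.5846, 1.201]}
{'t': 0.1, 'q': array([-1.24799523e+00,  5.33109954e-02,  1.61416309e+00, -4.67483573e-06,
        1.47601739e+00, -1.19006641e-01]), 'dq': array([-0.00095282, -0.0012168 , -0.0035985 , -0.00045029, -0.00053311,
        0.0010664 ]), 'effort': array([ 7.02065045e-04, -3.94903135e+01, -3.71362531e+01, -1.23025820e-04,
        3.88304237e-03, -6.10590831e-06]), 'tool_pos': array([ 0.26704687, -0.56444413,  0.23016965]), 'tool_rot': array([-3.06340855e+00, -6.87946333e-01,  3.10484082e-04]), 'contact_force': array([-0.63225265, -0.50689862, -0.19307523]), 'wrist_torque': array([ 0.05334636, -0.02145562,  0.03463552]), 'opening': 0.08537604600432368} 0.0187
top die [([269.2, 187.2, 28.5, 45.2], 0.82), ([260.9, 249.8, 31.9, 42.3], 0.68), ([206.7, 260.1, 31.1, 44.1], 0.64)]
top seal_ring [([353.0, 227.0, 14.9, 16.5], 0.73)]
top cell_base [([341.3, 216.4, 38.1, 44.5], 0.91)]
top cell_cover [([177.7, 210.9, 21.8, 40.1], 0.8)]
scene die [([263.1, 211.8, 48.3, 30.5], 0.84), ([258.2, 155.2, 36.2, 25.6], 0.68), ([350.8, 193.9, 26.9, 43.2], 0.48)]
scene seal_ring [([171.1, 311.9, 44.1, 34.2], 0.69)]
scene cell_base [([173.9, 234.4, 50.2, 43.6], 0.74)]
scene cell_cover [([315.2, 163.0, 38.6, 28.2], 0.81), ([174.5, 309.9, 40.3, 37.6], 0.21)]
```

View pics/top0.png

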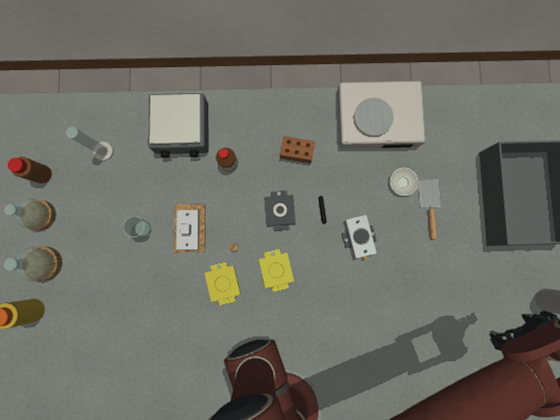

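View pics/scene0.png

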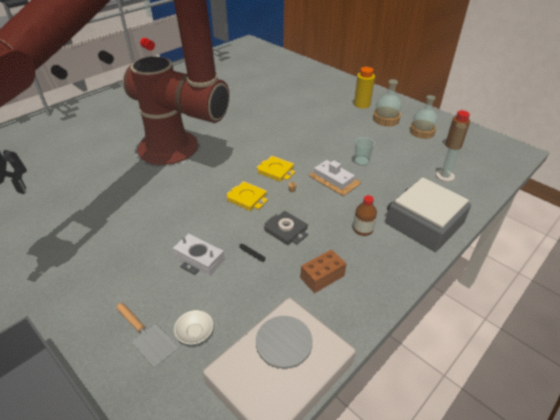

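The top view shows the steel die with the ring at (280,211), two yellow look-alikes at (277,270) and (222,283), the cell base at (360,237) and the cover on the cork mat at (187,228). The detector's "seal_ring" at (360,235) is really the dark well, and the dish at (404,182) is another thing it could take for a ring. I choose the ring at (280,211) and check it close up.

Run:
```python
import cv2,numpy as np
T=cv2.imread("pics/top0.png");S=cv2.imread("pics/scene0.png")
def crop(im,cx,cy,s=5):
    w,h=52,56
    c=im[cy-h//2:cy+h//2,cx-w//2:cx+w//2]
    c=cv2.resize(c,None,fx=s,fy=s,interpolation=cv2.INTER_CUBIC)
    for i in range(0,w,10): cv2.putText(c,str(cx-w//2+i),(i*s,8),0,.3,(0,255,255));cv2.line(c,(i*s,8),(i*s,14),(0,255,255))
    for i in range(0,h,10): cv2.putText(c,str(cy-h//2+i),(0,i*s+4),0,.3,(0,255,255))
    return c
o=np.vstack([np.hstack([crop(T,*p) for p in((280,211),(360,237),(187,228))]),np.hstack([crop(S,*p) for p in((287,227),(198,253),(334,176))])])
cv2.imwrite("pics/crop1.png",o);print(o.shape)
```

```text
(560, 780, 3)
```

View pics/crop1.png

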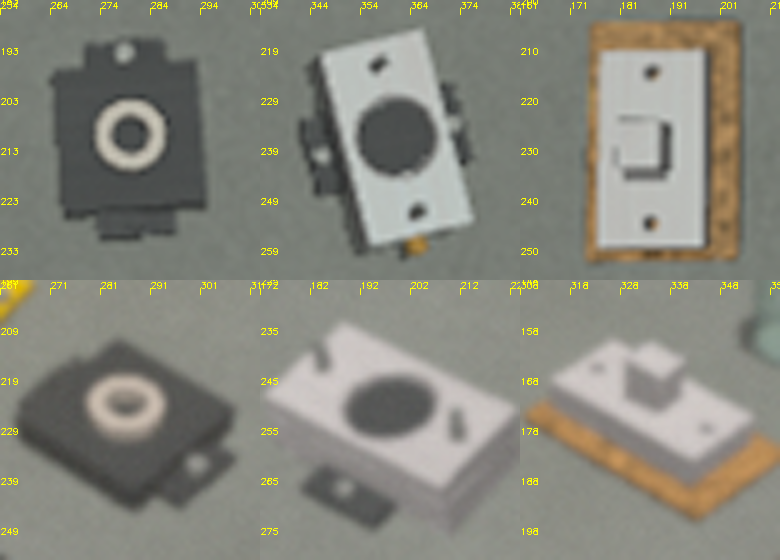

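The crop confirms the choice: a white ring in the dark steel die at top (280,210), the base with well at (361,237), and the cover with grip block on the mat at (187,230). Next I measure them.

```bash
cat > h.py <<'E'
from station import ctrl
import cv2,numpy as np
def bp(cam,uv,z):
    c=ctrl.calibration(cam);R=np.array(c["R"]);t=np.array(c["t"])
    uv=np.atleast_2d(uv).astype(float)
    d=np.c_[(uv[:,0]-c["cx"])/c["fx"],(uv[:,1]-c["cy"])/c["fy"],np.ones(len(uv))]@R
    o=-R.T@t
    return (o+d*((z-o[2])/d[:,2])[:,None])[:,:2]
def pr(cam,X):
    c=ctrl.calibration(cam);p=np.atleast_2d(X)@np.array(c["R"]).T+np.array(c["t"])
    return np.c_[c["fx"]*p[:,0]/p[:,2]+c["cx"],c["fy"]*p[:,1]/p[:,2]+c["cy"]]
def blob(cam,im,box,z,lo=None,hi=None,k=8,fill=True):
    """contour near box centre of gray in range, upsampled; returns world contour on plane z"""
    x,y,w,h=box
    g=cv2.resize(cv2.cvtColor(im[y:y+h,x:x+w],6 if False else cv2.COLOR_RGB2GRAY),None,fx=k,fy=k,interpolation=cv2.INTER_CUBIC)
    m=cv2.inRange(g,lo or 0,hi or 255)
    cs,_=cv2.findContours(m,cv2.RETR_EXTERNAL,cv2.CHAIN_APPROX_NONE)
    c=max(cs,key=cv2.contourArea)[:,0,:]
    uv=(c+.5)/k-.5+[x,y]
    return uv,bp(cam,uv,z)
def circ(W):
    (a,b),(p,q),_=cv2.fitEllipse((W*1e4).astype(np.float32)); return np.round([a/1e4,b/1e4,p/1e4,q/1e4],4)
def rect(W):
    (a,b),(p,q),an=cv2.minAreaRect((W*1e4).astype(np.float32))
    if p<q: p,q,an=q,p,an+90
    return np.round([a/1e4,b/1e4,p/1e4,q/1e4,(an+90)%180-90],4)
E
python3 - <<'E'
from h import *
T=cv2.imread("pics/top0.png")[:,:,::-1].copy();S=cv2.imread("pics/scene0.png")[:,:,::-1].copy()
print("ring top",circ(blob("top",T,(265,197,30,28),.028,lo=130)[1]))
print("ring scn",circ(blob("scene",S,(274,212,26,26),.028,lo=120)[1]))
for z in(.04,):
  print("well top",circ(blob("top",T,(350,226,22,23),z,hi=135)[1]))
  print("well scn",circ(blob("scene",S,(187,242,24,22),z,hi=130)[1]))
print("base top",rect(blob("top",T,(340,210,44,52),.04,lo=165)[1]))
for th in(150,160,170): print("base scn",th,rect(blob("scene",S,(170,230,56,50),.04,lo=th)[1]))
print("cover top",rect(blob("top",T,(172,206,36,48),.030,lo=165)[1]))
for th in(150,160,170):print("cover scn",th,rect(blob("scene",S,(306,160,50,40),.030,lo=th)[1]))
# cover holes in top, by eye, z=.03 ; mat
h=bp("top",[[186.6,214.4],[186.2,244.7]],.03);print("holes",h,np.linalg.norm(h[0]-h[1]),h.mean(0))
print("grip top",bp("top",[[184.5,228.8]],.062), "scn",bp("scene",[[336.2,163.3]],.062))
print("die top",rect(blob("top",T,(262,200,38,36),.02,hi=75)[1]))
E
```

```text
ring top [ 0.596  -0.0054  0.0423  0.0424]
ring scn [ 0.5981 -0.0083  0.0455  0.0536]
well top [ 0.5079 -0.2492  0.0478  0.0495]
well scn [ 0.5094 -0.2522  0.0418  0.0459]
base top [ 0.5079 -0.2504  0.1199  0.0657 12.0563]
base scn 150 [ 0.5052 -0.2498  0.1264  0.0713 11.8635]
base scn 160 [ 0.5058 -0.2501  0.1234  0.0675 11.9079]
base scn 170 [ 0.506  -0.2502  0.1211  0.065  12.0327]
cover top [ 0.5422  0.2792  0.1196  0.0631 -0.1899]
cover scn 150 [ 0.5405  0.2881  0.1293  0.09   -0.6445]
cover scn 160 [ 0.5412  0.288   0.1255  0.0857 -0.2828]
cover scn 170 [ 0.5413  0.287   0.1223  0.0807 -0.2928]
holes [[0.58712948 0.27929637]
 [0.49472014 0.28029266]] 0.09241471362947093 [0.54092481 0.27979451]
grip top [[0.54066672 0.27785522]] scn [[0.54553507 0.28166687]]
die top [ 5.50300e-01 -6.80000e-03  8.59000e-02  9.70000e-03 -8.72908e+01]
```

```bash
cat >> h.py <<'E'
from scipy.spatial.transform import Rotation as Ro
def go(x,y,z,jaw=None):
    """print shift in tool axes (mm) and turn for TCP target; jaw = world direction of jaws in deg"""
    o=ctrl.get_obs();R=Ro.from_rotvec(o["tool_rot"]).as_matrix()
    s=R.T@(np.array([x,y,z])-o["tool_pos"])*1e3
    j=np.degrees(np.arctan2(R[1,1],R[0,1]))
    tu=0 if jaw is None else -np.radians((jaw-j+90)%180-90)
    print("t",round(o["t"],2),"pos",np.round(o["tool_pos"],4),"jaw",round(j,2),"tilt",np.round(R[:,2],3),"F",np.round(o["contact_force"],1),"open",round(o["opening"],4),"-> shift",np.round(s,1),"turn",round(tu,4))
E
python3 -c "
from h import *
go(.5965,-.006,.12,102)"
```

```text
t 0.5 pos [ 0.2672 -0.565   0.2313] jaw -64.69 tilt [-0.  0. -1.] F [-0.3  0.3 -0.7] open 0.0854 -> shift [ 536.7 -364.5  111.3] turn 0.2324
```

```bash
python3 -m creep '[[89,537,-364,60,0.2324],[89,537,-364,60,0.2324],[89,537,-364,60,0.2324],[89,537,-364,60,0.2324],[89,537,-364,60,0.2324],[89,537,-364,60,0.2324],[89,537,-364,60,0.2324],[89,537,-364,60,0.2324],[89,537,-364,60,0.2324],[89,537,-364,60,0.2324],[89,537,-364,60,0.2324],[89,537,-364,60,0.2324]]' 40; python3 -c "
from h import *
go(.5965,-.006,.06,102)"
```

```text
t: 1.5
tool_pos: [0.5211, -0.1343, 0.1855]
tool_rot: [3.124, 0.328, 0.001]
contact_force: [0.0, 0.1, -0.2]
opening: 0.0553
t 1.5 pos [ 0.5211 -0.1343  0.1855] jaw -78.0 tilt [ 0.001 -0.    -1.   ] F [ 0.   0.1 -0.2] open 0.0553 -> shift [ 100.3 -109.9  125.5] turn -0.0
```

```bash
python3 -m creep '[[89,100,-110,80,0],[89,100,-110,125,0],[89,100,-110,125,0],[89,100,-110,125,0],[89,100,-110,125,0],[89,100,-110,125,0],[89,100,-110,125,0]]'
python3 - <<'E'
from h import *
go(.5965,-.006,.035,102)
T=ctrl.get_image("top");S=ctrl.get_image("scene")
a=T[180:250,240:330];b=S[180:250,240:330]
k=lambda c:cv2.resize(c,None,fx=4.4,fy=4.4,interpolation=cv2.INTER_CUBIC)
cv2.imwrite("pics/c2.png",np.hstack([k(a),k(b)])[:,:,::-1])
E
```

```text
t: 2.08
tool_pos: [0.5943, -0.0068, 0.0585]
tool_rot: [-3.123, -0.332, 0.006]
contact_force: [-0.3, 0.0, 0.4]
opening: 0.0555
t 2.08 pos [ 0.5943 -0.0068  0.0585] jaw -77.88 tilt [-0.004  0.    -1.   ] F [-0.3  0.   0.4] open 0.0555 -> shift [ 2.4 -0.3 23.4] turn 0.0021
```

View pics/c2.png

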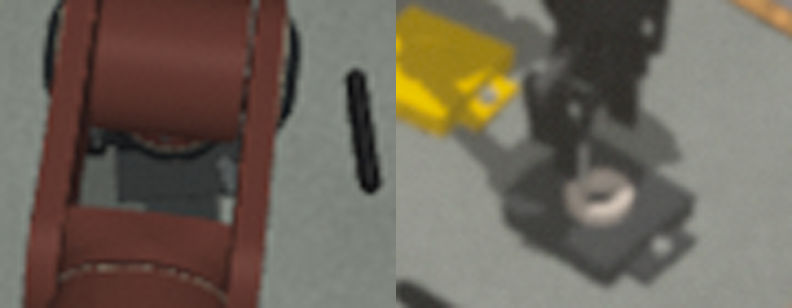

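The top view is blocked by the arm. The scene crop shows the fingers standing over the ring at about (375,225). I go down slowly and watch the force.

```bash
python3 -m creep '[[89,2,0,20,0],[89,2,0,32,0],[89,2,0,36,0],[89,2,0,38,0],[89,2,0,38,0]]' 40; python3 -c "
from h import *
go(.5965,-.006,.0195,102)"
```

```text
t: 2.6
tool_pos: [0.597, -0.0079, 0.0223]
tool_rot: [-3.124, -0.327, 0.001]
contact_force: [-0.8, -1.0, 0.2]
opening: 0.0554
t 2.6 pos [ 0.597  -0.0079  0.0223] jaw -78.05 tilt [-0.  0. -1.] F [-0.8 -1.   0.2] open 0.0554 -> shift [-0.1 -2.   2.8] turn -0.0009
```

```bash
python3 -m creep '[[89,0,-1,1.5,0],[100,0,-1,2.5,0],[120,0,-1,2.5,0],[140,0,-1,2.5,0],[140,0,-1,2.5,0],[140,0,-1,2.5,0],[140,0,-1,2.5,0]]' 40; python3 -c "
from h import *
go(.5965,-.006,.0195,102)"
```

```text
t: 3.18
tool_pos: [0.5977, -0.0065, 0.0206]
tool_rot: [3.124, 0.328, 0.002]
contact_force: [-0.7, 0.0, 3.3]
opening: 0.0413
t 3.18 pos [ 0.5977 -0.0065  0.0206] jaw -78.0 tilt [ 0.001 -0.    -1.   ] F [-0.7  0.   3.3] open 0.0413 -> shift [-1.1 -0.7  1.1] turn 0.0001
```

```bash
python3 -m creep '[[150,0,0,0,0],[150,0,0,0,0],[150,0,0,0,0]]' 40
python3 - <<'E'
from h import *
go(.5965,-.006,.0195,102)
S=ctrl.get_image("scene")
cv2.imwrite("pics/c3.png",cv2.resize(S[195:255,250:330],None,fx=7,fy=7,interpolation=cv2.INTER_CUBIC)[:,:,::-1])
E
```

```text
t: 3.43
tool_pos: [0.5977, -0.0065, 0.0206]
tool_rot: [3.124, 0.328, 0.002]
contact_force: [0.1, -0.1, 5.9]
opening: 0.0413
t 3.43 pos [ 0.5977 -0.0065  0.0206] jaw -78.0 tilt [ 0.001 -0.    -1.   ] F [ 0.1 -0.1  5.9] open 0.0413 -> shift [-1.1 -0.7  1.1] turn -0.0
```

View pics/c3.png

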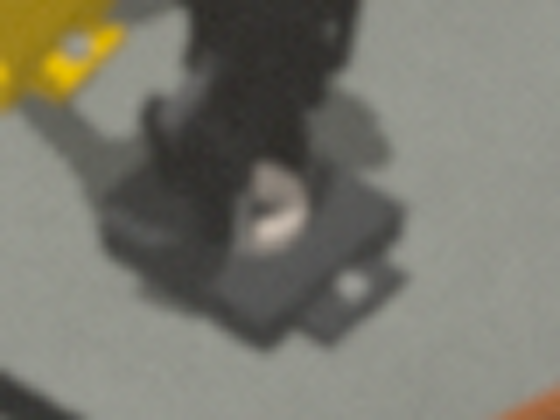

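The fingers stopped on something: 41.3 mm open against a commanded 35 mm or so. I lift and check.

```bash
python3 -m creep '[[170,0,0,-2,0],[170,0,0,-10,0],[170,0,0,-40,0],[170,0,0,-70,0],[170,0,0,-70,0],[170,0,0,-70,0]]' 50
python3 - <<'E'
from h import *
go(.507,-.2498,.09,102)
S=ctrl.get_image("scene")
cv2.imwrite("pics/c4.png",cv2.resize(S[160:250,240:340],None,fx=6,fy=6,interpolation=cv2.INTER_CUBIC)[:,:,::-1])
E
```

```text
t: 3.98
tool_pos: [0.5984, -0.0066, 0.0923]
tool_rot: [3.123, 0.328, 0.006]
contact_force: [0.3, 0.2, -0.7]
opening: 0.0405
t 3.98 pos [ 0.5984 -0.0066  0.0923] jaw -78.01 tilt [ 0.004 -0.001 -1.   ] F [ 0.3  0.2 -0.7] open 0.0405 -> shift [-139.9  218.9    2.1] turn -0.0001
```

View pics/c4.png

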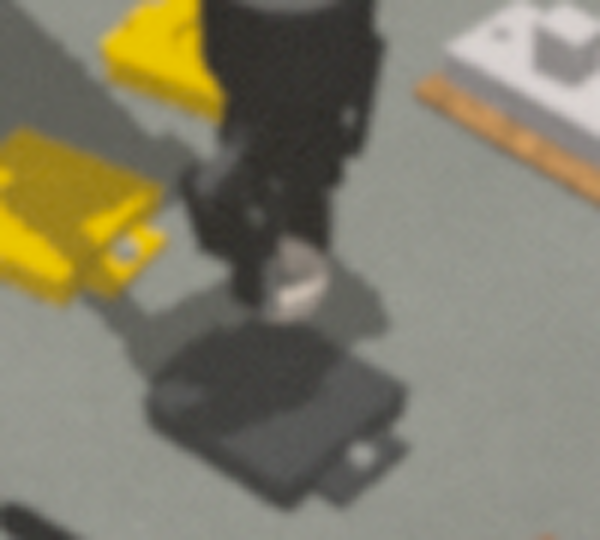

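The ring is held, visible at about scene pixel (290,206). To check that it hangs flat, I overlay the outline it should have if level.

Run:
```python
from h import *
im=cv2.imread("pics/c4.png")
a=np.linspace(0,2*np.pi,60)
for r,z,c in((.022,.0857,(0,255,0)),(.022,.0997,(0,255,255)),(.012,.0997,(255,255,0))):
    p=pr("scene",np.c_[.598+r*np.cos(a),-.0062+r*np.sin(a),a*0+z])
    cv2.polylines(im,[((p-[240,160]+.5)*6).astype(int)],True,c,1)
cv2.imwrite("pics/c5.png",cv2.resize(im[180:380,160:440],None,fx=2.5,fy=2.5))
```

```text
(no output)
```

View pics/c5.png

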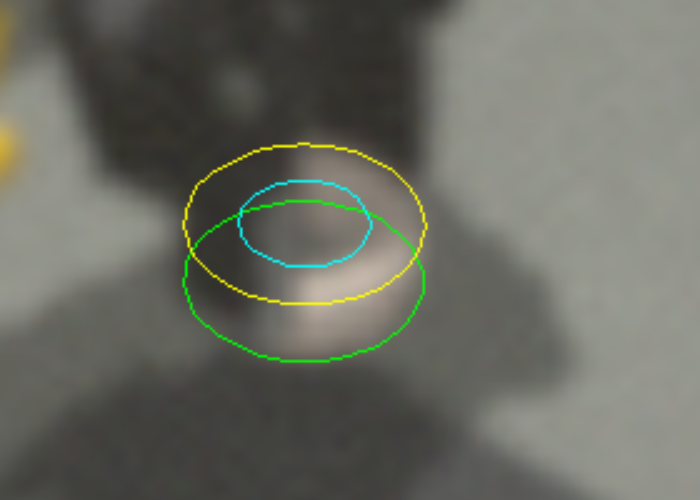

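The level outline fits, so the ring hangs flat. Both cameras give the same offset from ring to well, (-88.4, -244) mm, so I use that difference directly.

```bash
python3 -c "
from h import *
go(.5097,-.2507,.092,102)"
```

```text
t 4.03 pos [ 0.597  -0.0064  0.0903] jaw -78.0 tilt [ 0.001 -0.    -1.   ] F [-0.4 -0.1  0. ] open 0.0406 -> shift [-136.2  220.8   -1.8] turn -0.0
```

```bash
python3 -m creep '[[170,-136,220.8,-2,0],[170,-136,220.8,-2,0],[170,-136,220.8,-2,0],[170,-136,220.8,-2,0],[170,-136,220.8,-2,0],[170,-136,220.8,-2,0],[170,-136,220.8,-2,0],[170,-136,220.8,-2,0],[170,-136,220.8,-2,0]]'
python3 - <<'E'
from h import *
go(.5097,-.2507,.055,102)
S=ctrl.get_image("scene")
go(.5097,-.2507,.055,102)
k=7;im=np.ascontiguousarray(cv2.resize(S[195:280,145:245],None,fx=k,fy=k,interpolation=cv2.INTER_CUBIC)[:,:,::-1])
a=np.linspace(0,2*np.pi,60);o=ctrl.get_obs()["tool_pos"]
p=pr("scene",np.c_[.508+.0245*np.cos(a),-.2502+.0245*np.sin(a),a*0+.04]);cv2.polylines(im,[((p-[145,195]+.5)*k).astype(int)],True,(0,255,0),1)
p=pr("scene",np.c_[o[0]-.0013+.022*np.cos(a),o[1]+.0005+.022*np.sin(a),a*0+o[2]+.0074]);cv2.polylines(im,[((p-[145,195]+.5)*k).astype(int)],True,(0,255,255),1)
cv2.imwrite("pics/c6.png",im)
E
```

```text
t: 4.78
tool_pos: [0.5089, -0.25, 0.0901]
tool_rot: [-3.122, -0.326, 0.003]
contact_force: [0.9, 0.5, -0.7]
opening: 0.0408
t 4.78 pos [ 0.5089 -0.25    0.0901] jaw -78.08 tilt [-0.002  0.002 -1.   ] F [ 0.9  0.5 -0.7] open 0.0408 -> shift [ 0.7  1.  35.1] turn -0.0014
t 4.83 pos [ 0.5094 -0.2493  0.0904] jaw -77.99 tilt [-0.002  0.002 -1.   ] F [ 0.1  0.2 -0.4] open 0.0408 -> shift [ 0.   1.5 35.4] turn 0.0002
```

View pics/c6.png

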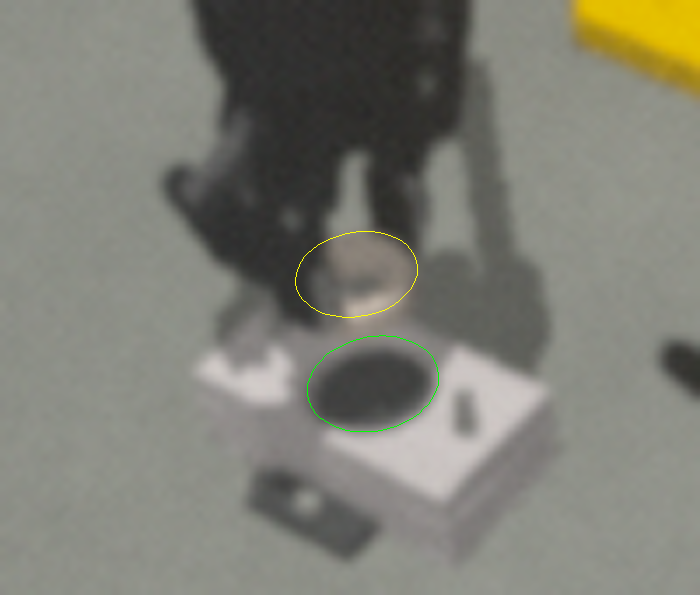

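The ring (yellow, centre about (357,275)) and the well (green, about (373,384)) sit where the model puts them. I lower the ring.

```bash
python3 -m creep '[[170,0,1,20,0],[170,0,1,34,0],[170,0,1,38,0],[170,0,1,41,0],[170,0,1,43,0],[170,0,1,43,0]]'; python3 -c "
from h import *
go(.5097,-.2507,.0406,102)"
```

```text
t: 5.33
tool_pos: [0.5105, -0.251, 0.0489]
tool_rot: [3.124, 0.33, 0.0]
contact_force: [-0.4, -1.3, -0.6]
opening: 0.0403
t 5.33 pos [ 0.5105 -0.251   0.0489] jaw -77.94 tilt [ 0.  0. -1.] F [-0.4 -1.3 -0.6] open 0.0403 -> shift [-0.7 -0.5  8.3] turn 0.0011
```

```bash
python3 -m creep '[[170,-0.5,0,2,0],[170,-0.5,0,4,0],[170,-0.5,0,5,0],[170,-0.5,0,6,0],[170,-0.5,0,6,0]]'; python3 -c "
from h import *
go(.5097,-.2507,.0406,102)"
```

```text
t: 5.75
tool_pos: [0.5095, -0.2518, 0.0427]
tool_rot: [-3.124, -0.328, 0.0]
contact_force: [-1.0, 0.1, -0.4]
opening: 0.0409
t 5.75 pos [ 0.5095 -0.2518  0.0427] jaw -78.01 tilt [-0.  0. -1.] F [-1.   0.1 -0.4] open 0.0409 -> shift [ 0.4 -1.1  2.1] turn -0.0002
```

No contact force with the ring's bottom about 4 mm below the rim, so it is in the well. I lower the last 2 mm and release.

```bash
python3 -m creep '[[170,0,0,1,0],[170,0,0,2,0],[170,0,0,2,0]]'; python3 -m creep '[[140,0,0,0,0],[110,0,0,0,0],[85,0,0,0,0],[75,0,0,0,0],[75,0,0,-4,0],[75,0,0,-40,0],[75,0,0,-80,0],[75,0,0,-100,0],[75,0,0,-100,0],[75,0,0,-100,0]]';  python3 -c "
from h import *
go(.541,.279,.11,90)"
```

```text
t: 6.0
tool_pos: [0.5096, -0.2519, 0.0407]
tool_rot: [3.124, 0.328, 0.0]
contact_force: [-0.5, -0.6, -0.9]
opening: 0.0405
t: 6.83
tool_pos: [0.5107, -0.2525, 0.1431]
tool_rot: [3.122, 0.328, 0.005]
contact_force: [0.2, 1.0, -0.3]
opening: 0.0602
t 6.83 pos [ 0.5107 -0.2525  0.1431] jaw -78.0 tilt [ 0.004 -0.002 -1.   ] F [ 0.2  1.  -0.3] open 0.0602 -> shift [ 140.  -513.7   32. ] turn 0.2095
```

```bash
python3 -m creep '[[60,140,-514,0,0.2095],[60,140,-514,0,0.2095],[60,140,-514,0,0.2095],[60,140,-514,0,0.2095],[60,140,-514,0,0.2095],[60,140,-514,0,0.2095],[60,140,-514,0,0.2095],[60,140,-514,0,0.2095],[60,140,-514,0,0.2095],[60,140,-514,0,0.2095],[60,140,-514,0,0.2095],[60,140,-514,0,0.2095]]';  python3 - <<'E'
from h import *
go(.541,.279,.08,90)
T=ctrl.get_image("top");S=ctrl.get_image("scene")
k=lambda c:cv2.resize(c,None,fx=6,fy=6,interpolation=cv2.INTER_CUBIC)
cv2.imwrite("pics/c7.png",np.hstack([k(T[205:270,330:390]),k(S[222:287,168:228])])[:,:,::-1])
for n,im,b,in(("top",T,(351,227,20,20)),("scene",S,(187,241,24,24))):
    x,y,w,h=b;print(n,im[y:y+h:4,x:x+w:3].mean(2).astype(int))
E
```

```text
t: 7.83
tool_pos: [0.5361, 0.2475, 0.1384]
tool_rot: [3.14, 0.0, -0.006]
contact_force: [0.3, -0.9, 0.5]
opening: 0.0653
t 7.83 pos [0.5361 0.2475 0.1384] jaw -89.99 tilt [-0.004 -0.001 -1.   ] F [ 0.3 -0.9  0.5] open 0.0653 -> shift [  5.1 -31.5  58.3] turn 0.0002
top [[202 202 206 187 199 200 178]
 [203 147 185 193 190 181 207]
 [208  82 174  82  82 166 173]
 [168  69 199 118 109 196 175]
 [ 94 205 131 102 147 176 203]]
scene [[197 199 197 195 195 187 161 144]
 [204 195 186 153 152 183 181 194]
 [190 184 147  91 103 178 145 185]
 [195 132 172 177 170 140 151 193]
 [144 169 185 181 186 195 196 195]
 [133 136 143 148 180 192 193 195]]
```

View pics/c7.png

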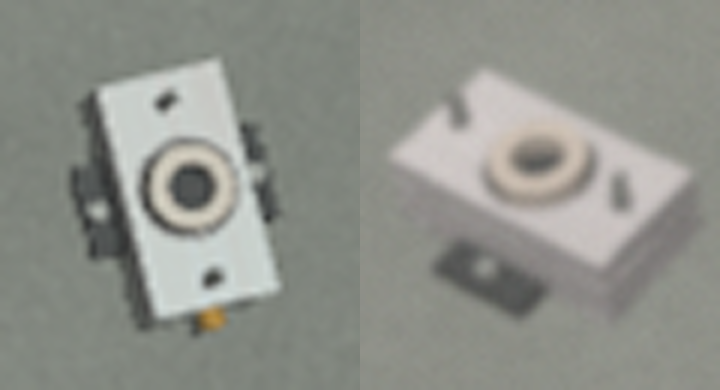

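The ring lies flat and centred in the well (left crop (190,187), right crop (538,160)). On to the cover.

```bash
python3 -m creep '[[60,5,-31,20,0],[60,5,-31,50,0],[60,5,-31,58,0],[60,5,-31,58,0],[60,5,-31,58,0]]';  python3 -c "
from h import *
go(.5415,.279,.034,90)"
```

```text
t: 8.35
tool_pos: [0.5418, 0.2755, 0.0813]
tool_rot: [3.14, -0.002, -0.005]
contact_force: [0.5, -0.8, 0.6]
opening: 0.0653
t 8.35 pos [0.5418 0.2755 0.0813] jaw -90.06 tilt [-0.003 -0.001 -1.   ] F [ 0.5 -0.8  0.6] open 0.0653 -> shift [-0.1 -3.5 47.3] turn -0.001
```

```bash
python3 -m creep '[[60,0,-3,20,0],[60,0,-3,38,0],[60,0,-3,44,0],[60,0,-3,46,0],[60,0,-3,46,0],[60,0,-3,46,0]]';  python3 -c "
from h import *
go(.5415,.279,.034,90)"
```

```text
t: 8.85
tool_pos: [0.5439, 0.2798, 0.0384]
tool_rot: [-3.141, 0.001, -0.004]
contact_force: [-0.7, 0.8, -0.3]
opening: 0.0656
t 8.85 pos [0.5439 0.2798 0.0384] jaw -90.04 tilt [ 0.002  0.001 -1.   ] F [-0.7  0.8 -0.3] open 0.0656 -> shift [-2.4  0.8  4.4] turn -0.0006
```

```bash
python3 -m creep '[[60,-1.5,0,3,0],[60,-1.5,0,3.5,0],[200,-1.5,0,3.5,0],[200,-1.5,0,3.5,0],[200,-1.5,0,3.5,0],[200,-1.5,0,3.5,0],[200,-1.5,0,3.5,0],[200,-1.5,0,3.5,0],[200,-1.5,0,3.5,0],[200,-1.5,0,3.5,0]]' 90;  python3 -c "
from h import *
go(.5415,.279,.034,90)"
```

```text
t: 9.68
tool_pos: [0.5417, 0.2799, 0.0338]
tool_rot: [-3.141, 0.0, -0.001]
contact_force: [-0.0, -0.5, 4.2]
opening: 0.0246
t 9.68 pos [0.5417 0.2799 0.0338] jaw -90.0 tilt [ 0.001  0.    -1.   ] F [-0.  -0.5  4.2] open 0.0246 -> shift [-0.2  0.9 -0.2] turn -0.0
```

```bash
python3 -m creep '[[200,0,0,-8,0],[200,0,0,-30,0],[200,0,0,-60,0],[200,0,0,-90,0],[200,0,0,-90,0],[200,0,0,-90,0]]' 90;  python3 -c "
from h import *
go(.508,-.250,.12,102)"
```

```text
t: 10.18
tool_pos: [0.5421, 0.2802, 0.1247]
tool_rot: [-3.14, 0.0, -0.005]
contact_force: [-0.8, 0.2, -3.8]
opening: 0.0243
t 10.18 pos [0.5421 0.2802 0.1247] jaw -90.01 tilt [ 0.003  0.001 -1.   ] F [-0.8  0.2 -3.8] open 0.0243 -> shift [-34.  530.2   3.9] turn -0.2096
```

It carries 3.8 N, so the cover is held. On to the base.

```bash
python3 -m creep '[[200,-34,530,0,-0.2096],[200,-34,530,0,-0.2096],[200,-34,530,0,-0.2096],[200,-34,530,0,-0.2096],[200,-34,530,0,-0.2096],[200,-34,530,0,-0.2096],[200,-34,530,0,-0.2096],[200,-34,530,0,-0.2096],[200,-34,530,0,-0.2096],[200,-34,530,0,-0.2096],[200,-34,530,0,-0.2096],[200,-34,530,0,-0.2096]]';  python3 -c "
from h import *
go(.508,-.250,.105,102)"
```

```text
t: 11.18
tool_pos: [0.5068, -0.2185, 0.1197]
tool_rot: [-3.121, -0.328, 0.007]
contact_force: [0.7, -0.2, -3.7]
opening: 0.025
t 11.18 pos [ 0.5068 -0.2185  0.1197] jaw -78.02 tilt [-0.005  0.003 -1.   ] F [ 0.7 -0.2 -3.7] open 0.025 -> shift [-5.3 31.1 14.6] turn -0.0003
```

```bash
python3 -m creep '[[200,-5.3,31,7,0],[200,-5.3,31,13,0],[200,-5.3,31,13,0],[200,-5.3,31,13,0],[200,-5.3,31,13,0]]';  python3 - <<'E'
from h import *
go(.508,-.250,.105,102)
S=ctrl.get_image("scene");T=ctrl.get_image("top")
go(.508,-.250,.105,102)
cv2.imwrite("pics/s8.png",S[:,:,::-1]);cv2.imwrite("pics/t8.png",T[:,:,::-1])
k=7;im=np.ascontiguousarray(cv2.resize(S[190:285,150:250],None,fx=6,fy=6,interpolation=cv2.INTER_CUBIC)[:,:,::-1])
o=ctrl.get_obs()["tool_pos"];a=np.radians(12);R=np.array([[np.cos(a),-np.sin(a)],[np.sin(a),np.cos(a)]])
for c,z,col in((o[:2],o[2]-.0258+.022,(0,255,255)),(o[:2],o[2]-.0258,(0,255,255)),((.508,-.2498),.04,(0,255,0)),):
    q=np.array([[60,32],[60,-32],[-60,-32],[-60,32]])*1e-3@R.T+c
    p=pr("scene",np.c_[q,[z]*4]);cv2.polylines(im,[((p-[150,190]+.5)*6).astype(int)],True,col,1)
cv2.imwrite("pics/c8.png",im)
E
```

```text
t: 11.6
tool_pos: [0.5097, -0.2474, 0.1085]
tool_rot: [-3.122, -0.33, 0.004]
contact_force: [0.6, -0.4, -3.7]
opening: 0.0248
t 11.6 pos [ 0.5097 -0.2474  0.1085] jaw -77.93 tilt [-0.003  0.002 -1.   ] F [ 0.6 -0.4 -3.7] open 0.0248 -> shift [-2.2  2.2  3.5] turn 0.0012
t 11.7 pos [ 0.5105 -0.2477  0.1098] jaw -77.89 tilt [-0.001  0.001 -1.   ] F [-0.1  0.4 -3. ] open 0.0247 -> shift [-3.   1.7  4.8] turn 0.0019
```

View pics/c8.png

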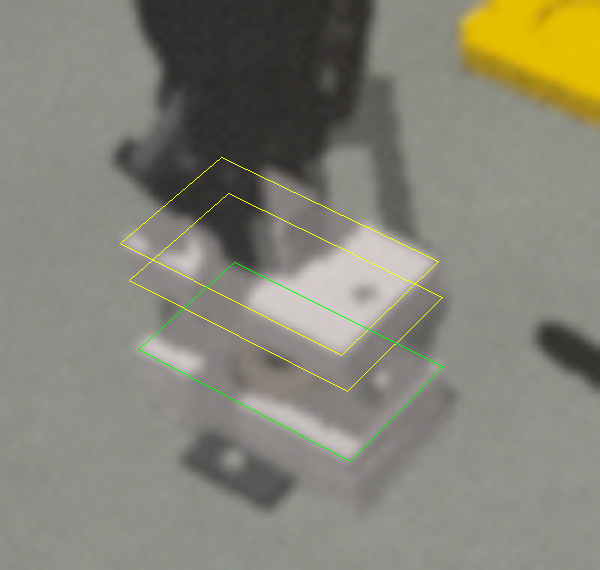

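The cover hangs level above the base and its outline fits the robot-based prediction to within about 1 mm. The correction left is about 2 mm. I make it while going down to just above the dowels.

```bash
python3 -m creep '[[200,-2.4,2,8,0],[200,-2.4,2,13,0],[200,-2.4,2,13,0],[200,-2.4,2,13,0],[200,-2.4,2,13,0]]';  python3 -c "
from h import *
go(.508,-.2494,.088,102)"; python3 -m creep '[[200,0,0,0,0]]'|sed -n 2p;python3 -m creep '[[200,0,0,0,0]]'|sed -n 2p;python3 -m creep '[[200,0,0,0,0]]'|sed -n 2,3p
```

```text
t: 12.12
tool_pos: [0.5086, -0.2515, 0.0972]
tool_rot: [-3.124, -0.329, 0.0]
contact_force: [-0.1, -0.8, -2.5]
opening: 0.025
t 12.12 pos [ 0.5086 -0.2515  0.0972] jaw -77.99 tilt [-0.  0. -1.] F [-0.1 -0.8 -2.5] open 0.025 -> shift [-0.2 -2.1  9.2] turn 0.0003
tool_pos: [0.5089, -0.2517, 0.0975]
tool_pos: [0.5089, -0.2518, 0.0976]
tool_pos: [0.5088, -0.2517, 0.0976]
tool_rot: [3.124, 0.328, 0.001]
```

```bash
python3 -m creep '[[200,-0.4,-2,4,0],[200,-0.4,-2,8,0],[200,-0.4,-2,10,0],[200,-0.4,-2,11,0],[200,-0.4,-2,11,0],[200,-0.4,-2,11,0]]';  python3 -c "
from h import *
go(.508,-.2494,.0658,102)"
```

```text
t: 12.87
tool_pos: [0.5078, -0.2497, 0.0861]
tool_rot: [-3.124, -0.328, 0.0]
contact_force: [1.0, -1.0, -3.5]
opening: 0.0248
t 12.87 pos [ 0.5078 -0.2497  0.0861] jaw -78.0 tilt [-0.  0. -1.] F [ 1.  -1.  -3.5] open 0.0248 -> shift [ 0.3 -0.3 20.3] turn 0.0001
```

```bash
python3 -m creep '[[200,0,0,1.5,0],[200,0,0,3,0],[200,0,0,4.5,0],[200,0,0,5.5,0],[200,0,0,5.5,0]]' | sed -n 2,4p;  python3 -m creep '[[200,0,0,1,0],[200,0,0,2,0],[200,0,0,3,0],[200,0,0,3,0]]'
```

```text
tool_pos: [0.5077, -0.2501, 0.0806]
tool_rot: [3.124, 0.329, -0.001]
contact_force: [-1.0, -1.9, -3.5]
t: 13.62
tool_pos: [0.5078, -0.2501, 0.0777]
tool_rot: [3.123, 0.329, -0.0]
contact_force: [-1.0, -2.9, -3.3]
opening: 0.0246
```

The holes are on the dowels, past the taper. A small side force of -3 N in y tells me to ease about 0.4 mm that way.

```bash
python3 -m creep '[[200,0,0.4,1.5,0],[200,0,0.4,3,0],[200,0,0.4,4.5,0],[200,0,0.4,6,0],[200,0,0.4,6,0]]' | sed -n 2,4p;  python3 -m creep '[[200,0,0,1,0],[200,0,0,2,0],[200,0,0,2,0],[200,0,0,2,0]]'
```

```text
tool_pos: [0.5078, -0.2502, 0.0714]
tool_rot: [3.124, 0.329, -0.0]
contact_force: [-1.1, -2.9, -2.6]
t: 14.37
tool_pos: [0.5079, -0.2503, 0.0699]
tool_rot: [3.124, 0.329, -0.0]
contact_force: [-2.6, -2.9, -1.2]
opening: 0.0244
```

```bash
python3 -m creep '[[200,0,0.4,1,0],[200,0,0.4,2,0],[200,0,0.4,2,0],[200,0,0.4,2,0]]' | sed -n 2,4p;  python3 -m creep '[[200,0,0,1,0],[200,0,0,1.5,0],[200,0,0,1.5,0],[200,0,0,1.5,0]]'
```

```text
tool_pos: [0.508, -0.2504, 0.0685]
tool_rot: [-3.124, -0.328, 0.0]
contact_force: [-5.2, -0.0, 5.1]
t: 15.03
tool_pos: [0.5081, -0.2504, 0.0672]
tool_rot: [-3.124, -0.328, 0.0]
contact_force: [-5.0, -0.0, 6.4]
opening: 0.0245
```

The spring is engaging, with Fz rising at about 1 N/mm. I ease off in x and keep pressing.

```bash
python3 -m creep '[[200,-0.4,0,0.7,0],[200,-0.4,0,1.2,0],[200,-0.4,0,1.2,0],[200,-0.4,0,1.2,0]]' | sed -n 2,4p;  python3 -m creep '[[200,-0.2,0,0.6,0],[200,-0.2,0,1,0],[200,-0.2,0,1,0],[200,-0.2,0,1,0]]'
```

```text
tool_pos: [0.508, -0.2505, 0.0663]
tool_rot: [-3.124, -0.328, -0.001]
contact_force: [-5.3, 0.8, 7.0]
t: 15.7
tool_pos: [0.508, -0.2505, 0.0659]
tool_rot: [-3.124, -0.328, -0.001]
contact_force: [-6.4, 2.2, 11.0]
opening: 0.0248
```

```bash
python3 -m creep '[[200,-0.3,0,0.6,0],[200,-0.3,0,1.2,0],[200,-0.3,0,1.2,0],[200,-0.3,0,1.2,0]]' | sed -n 2,4p; python3 -m creep '[[200,0,0,0.6,0],[200,0,0,0.6,0],[200,0,0,0.6,0],[200,0,0,0.6,0],[200,0,0,0.6,0],[200,0,0,0.6,0]]';  python3 - <<'E'
from h import *
S=ctrl.get_image("scene");cv2.imwrite("pics/c9.png",np.ascontiguousarray(cv2.resize(S[180:285,150:250],None,fx=5.6,fy=5.6,interpolation=cv2.INTER_CUBIC)[:,:,::-1]))
E
```

```text
tool_pos: [0.508, -0.2505, 0.0658]
tool_rot: [-3.124, -0.328, -0.001]
contact_force: [-8.5, 3.6, 15.3]
t: 16.53
tool_pos: [0.508, -0.2505, 0.0658]
tool_rot: [-3.123, -0.328, -0.001]
contact_force: [-10.7, 5.1, 18.6]
opening: 0.0246
```

View pics/c9.png

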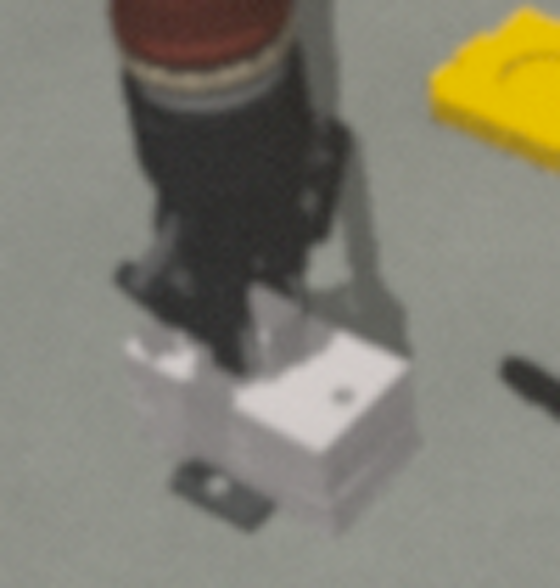

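The height has stalled at 0.0658 m, exactly the predicted shut height, while the force climbs 11 → 15 → 18.6 N. The crop shows no gap between the halves at about (330,470). I check that the hold is steady and hand in.

```bash
python3 -m creep '[[200,0,0,0,0],[200,0,0,0,0],[200,0,0,0,0],[200,0,0,0,0],[200,0,0,0,0],[200,0,0,0,0]]'; python3 -c "
from station import ctrl
print(ctrl.finish_job())"
```

```text
t: 17.08
tool_pos: [0.508, -0.2505, 0.0658]
tool_rot: [-3.124, -0.328, -0.001]
contact_force: [-10.0, 4.9, 18.2]
opening: 0.0245
the job is handed in; nothing more can be done
None
```

I set the seal ring in the well, fitted the cover over the dowels and pressed it shut. I handed the job in at about 17 s with the arm still gripping and pressing.

- **Ring:** I lifted it from the steel die and released it in the well. The pictures from both cameras showed it flat and centred.
- **Cover:** The fingertip (TCP) height settled at 65.8 mm, exactly the predicted shut height, and did not change while the net upward force rose from 11 to 18 N. The last picture showed no gap between the halves, and the hold was steady over the final half second.

**Disagreements in the checks:**
- A side force of about 11 N remained at the end (-10 N in x, 5 N in y). Easing sideways did not remove it.
- The finger opening read 1.5 to 3 mm under the real widths.
- I did not measure the bystanders again after the job. The moves were planned clear of them, and no unexpected contact force showed.

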